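# Glide the pepper shuttle to its filling mark

### The arm

A 6-joint arm with a two-finger parallel gripper is mounted at the origin on the work surface. World frame = base frame: x ahead of the robot, y to its left, z up, the work surface at z = 0. Lengths are in m, angles in degrees, forces in N, time in s.
With the tool pointing down it reaches from about 0.375 to 0.9 m from the base axis. Payload 3.1 kg.
Tool frame: the origin (TCP) lies on the centre line of the jaws, within the pads' length; the fingertips stand 19 mm ahead of it and the grasp point (between the pads) is the TCP (tips_ahead is the distance from the TCP to the fingertips, in m); z points along the fingers, y is the line along which they close (so a half turn about z gives the same grasp; the last joint's range is limited). The gripper opens to 87 mm and grips with 3 to 60 N. Pads are 19 mm wide; open, the fingers measure 117 mm over their backs; the gripper's body (75 mm by 190 mm) begins 51 mm behind the grasp point.
Start: joints at [62.481, 30.224, 82.088, -0, 67.689, -10.227], TCP at [0.186, 0.597, 0.242] pointing down, gripper open.
Joint ranges: [-176.69, 176.69], [-43.24, 126.21], [12.49, 139.97], [-82, 262], [0, 151.66], [-163.58, 163.58]. Speed limits (degrees/s): [159.86, 159.86, 180, 180, 180, 180].

### API

Orientations are given as a 3x3 rotation matrix whose columns are the frame's x, y, z axes.
In Python, from rig import read_state, capture, hand_in, trace, landmark_of, tips_ahead gives the robot as it stands.
- The arm moves only by the shell command python3 -m jog 'ROWS'. ROWS is JSON, a list of rows, each an object of numbers: "tx", "ty", "tz": the shift along the tool's x, y, z in cm; "roll": the turn about the tool's z in rad; "jaw": the opening, from 0 (shut) to 1 (fully open). A call has 1 to 8 rows; each row shifts and turns the commanded pose from where the row before left it, along the tool's axes as they then stand; what a row does not reach is not made up. A row lasts 1/10 s, in which the tool goes at most 50 mm and 8.59 degrees, less where a joint would pass 70% of its speed; a pose out of reach is approached as far as the arm can. A call with a gripper value outside its range is refused whole. The fingers move at their own pace and stop on an object; the grip force is fixed at half the most. Time passes only in rows, so rows that do not move let the fingers close. It gives the time, the measured TCP pose, the force, the opening and the grip force at its end, in the units of the state.
- read_state(): the state, without advancing time (a new reading comes with each control period).
- capture(name): name is "scene" or "top" or "wrist"; returns a dict with "img" (480x640x3 uint8, red, green, blue), "vertical_fov" (degrees; the focal length in pixels is half the picture's height over the tangent of half this angle, whatever the lens; pixels are square), "cx", "cy" (the principal point, pixels), "cam_to_world" (4x4, takes a point from camera to world coordinates); the wrist camera has in their place "tool_from_camera" (4x4, takes a point from camera to tool coordinates, whose origin is the TCP and whose axes are the flange's). Camera axes: x right, y up, looking along -z (the intrinsics and any distortion apply to the point x, -y, -z); pixel columns grow to the right and rows downward; lengths in m; the calibration is good to about 2 mm. A picture is of the moment at which its call begins: read the wrist's pose just before it. There is no depth.
- hand_in(): hands the job in; it is judged then, once.
Trained networks look in the newest picture that a camera, given by its name, has taken for a name from the list of things; names that differ only in an ending like _2 or _b are one class to them, and where a whole thing is asked for, a point or a joint stands for the part that bears it (a point fixed in the world has none). Each returns a list of dicts, best first, with "p" (0 to 1); they miss things now and then, are a little off and sometimes report something else, mostly with a low value. They report only what shows in the picture. A call takes as long as a camera call. They do not tell look-alikes from the thing itself.
- trace(camera, thing): "pixels" (480x640 bool, what is visible of it) and "bbox" ([left, top, width, height] in pixels, round what is visible of it).
- landmark_of(camera, thing): "point" ([row, column] in pixels: a listed point, or the origin of a listed thing).
The state is a dict: "time_s": time; "joint_positions": joint angles; "qvel": joint speeds; "tau": joint torques, N m; "position": TCP position; "tcp_rot": TCP orientation; "force": force on the tool from outside, world axes, zero at the start; "moment": the same for the moment, N m; "opening": opening from 0.0 (shut) to 1.0 (fully open); "grasp_force": force on a finger pad.
Only numpy, scipy, OpenCV 4.12 (cv2) and the standard library are available. Lean on these libraries where they do the work, as an engineer would, in place of code of your own. Each camera call takes 0.05 s, during which the arm holds its last target. There are 200 camera calls.

### The job

Push the heavy, free-running pepper shuttle along its rails to the left and brake it, so that the pointer on its side comes to rest level with the tongue of the steel marker post (within about 15 mm) and it stays there by itself, untouched, for at least three seconds. Work only from the gap in the middle of the shuttle, with the fingers against its two sprung bumpers; do not press on or grip the rest of the shuttle, be gentle with the bumpers, never let it run into the stop at either end of the rails, and leave the things around it alone.

Things in the scene. Friction and masses are not known exactly. Their poses are not given: they have to be found in the camera images.
- track: fixed steel rail bed, 130 mm wide, 900 mm long, lying roughly across the robot's front. Origin on the table under its middle; y runs along the rails (roughly to the robot's left), x away from the robot, z up. End stops: rubber-faced plates 60 mm high; the shuttle meets the left one at travel 0.30, the right one at -0.04
- shuttle (a joint): travel of the shuttle along the rails (m), growing along the track's +y (robot's left). Total moving mass nominally 3.0 kg (some are 25 % lighter, some 35 % heavier); it runs almost freely: viscous drag 0.6 N per m/s, dry friction only 0.012 N, so it coasts for seconds
- pocket (a point): middle of the gap between the two bumpers, on the shuttle's centre line, 75 mm above the table; moves with the shuttle. At travel q it is at y = q - 0.14 m, x = 0 in the track's frame. The gap is 200 mm long between the unpressed bumper faces; its floor (the deck) is 40 mm above the table
- bumper_left (a joint): how far the left (+y) bumper is pressed in, 0 to 0.03 m. Spring 60 N per m, no preload, hardly damped: a mass that hits it bounces. Pushing it to the left drives the shuttle left. Solid block with an upright rubber face 110 mm wide, 44 to 82 mm above the table, unpressed 100 mm to the +y side of point pocket, looking to -y
- bumper_right (a joint): how far the right (-y) bumper is pressed in, 0 to 0.03 m; the mirror image of the left one (60 N per m): unpressed face 100 mm to the -y side of point pocket, looks to +y. Pushing it to the right brakes the shuttle or drives it to the right. Keep pushes on either bumper under 12 N (fully pressed takes 1.8 N)
- pointer (a point): tip of the small steel fin (24 x 6 x 8 mm) on the far (+x) side of the deck, level with the middle of the gap along the rails: 83 mm in +x from the middle, 36 mm above the table
- mark: fixed steel marker post, 50 mm high, beside the far side of the track, with a 6 mm wide tongue at 36 mm height pointing to the rails. Origin on the table below the tongue's tip, axes as the track's. At the mark, pointer and tongue have the same y along the track, 5 mm apart. From there 45 to 95 mm of travel remain to the left stop
- mill: wooden pepper mill, 56 mm wide, 135 mm high, standing beyond the track; origin under its foot; leave alone
- bowl: white bowl, 110 mm wide, 50 mm high, between robot and track; origin under its foot; leave alone
- jar: glass jar, 64 mm wide, 80 mm high, beyond the track; origin under its foot; leave alone
- mug: white mug, 80 mm wide, 90 mm high, beyond the track; origin under its foot; leave alone
- pepper: whole red pepper, 75 mm wide, 93 mm high, between robot and track on the left; origin under it; leave alone
- deck (a point): the shuttle without its bumpers, one rigid piece, not to be pressed on or gripped: beech deck 480 mm long, 120 wide, top 40 mm above the table; at each end a closed box 100 mm long, 82 mm high, with a red pepper half fixed on it (its top 110 mm above the table). This point: on the deck's top, middle of the gap between the boxes
There are look-alikes about, which are no part of the job. Of the things that look like the mark, the smallest one is meant.

How it is judged:
By the outcome, as a careful person would: the job done as asked, in the order asked, and still so for the second after the job is handed in, with the robot touching nothing.
It also fails if it takes over 40 s, if anything falls off the work surface, if the arm or the gripper's body presses on something with over 40 N, if the wrist force passes 120 N, or if a joint passes its speed limit or range.

## Working session

There is one attempt and no reset: what is moved stays moved. The work goes in short steps, Python scripts to look and compute and a shell command to move; the robot and the scene stay as the last step left them, time stands still between calls to the robot, and variables do not carry over. Pictures are saved under pics/ and viewed, at most 10 in all, crops included, and the job is handed in when it is done.

```bash
mkdir -p pics; ls; cat > h.py <<'E'
import numpy as np, cv2
from rig import *
def save(n,c):
    cv2.imwrite(f'pics/{n}.png',cv2.cvtColor(c['img'],cv2.COLOR_RGB2BGR))
def ray(c,rc,T=None):
    f=240/np.tan(np.radians(c['vertical_fov']/2))
    T=np.array(c['cam_to_world']) if T is None else T
    d=np.array([(rc[1]-c['cx'])/f,-(rc[0]-c['cy'])/f,-1.])
    return T[:3,3],T[:3,:3]@d
def at(c,rc,z,T=None):
    o,d=ray(c,rc,T); return o+d*(z-o[2])/d[2]
def proj(c,p):
    f=240/np.tan(np.radians(c['vertical_fov']/2))
    T=np.linalg.inv(np.array(c['cam_to_world'])); q=T[:3,:3]@p+T[:3,3]
    return np.array([c['cy']-f*q[1]/-q[2], c['cx']+f*q[0]/-q[2]])
E
python3 - <<'E'
from h import *
np.set_printoptions(precision=4,suppress=True)
s=read_state();print({k:s[k] for k in('time_s','position','tcp_rot','force','opening')},tips_ahead)
for n in('top','scene'):
    c=capture(n);save(n,c);print(n,{k:v for k,v in c.items() if k!='img'})
    for t,z in(('track',0),('pocket',.075),('pointer',.036),('mark',0),('deck',.04),('mill',0),('bowl',0),('jar',0),('mug',0),('pepper',0)):
        for l in landmark_of(n,t): print(t,round(l['p'],2),np.round(l['point'],1),at(c,l['point'],z))
E
```

```text
pics
{'time_s': 0.0, 'position': array([0.1854, 0.5961, 0.2406]), 'tcp_rot': array([[-0.9548,  0.2973, -0.001 ],
       [ 0.2973,  0.9548, -0.0019],
       [ 0.0004, -0.0021, -1.    ]]), 'force': array([ 0.5533,  0.1942, -0.623 ]), 'opening': 1.0003063657394717} 0.019
top {'vertical_fov': 55.63209959177888, 'cx': 326.7324354983411, 'cy': 243.25686528920068, 'cam_to_world': array([[-0.0142,  0.9834, -0.1808,  0.3874],
       [-0.9996, -0.0099,  0.025 ,  0.0485],
       [ 0.0228,  0.181 ,  0.9832,  0.9849],
       [ 0.    ,  0.    ,  0.    ,  1.    ]])}
track 0.84 [251.9 350.8] [ 0.5486 -0.0292  0.    ]
pocket 0.81 [248.5 420.3] [ 0.5419 -0.1654  0.075 ]
pointer 0.59 [213.1 414. ] [ 0.6261 -0.1649  0.036 ]
pointer 0.34 [248.9 420. ] [ 0.5477 -0.1739  0.036 ]
mark 0.94 [215.4 304.3] [0.632  0.0725 0.    ]
mark 0.79 [143.9 261.5] [0.8009 0.1693 0.    ]
mark 0.59 [200.1 240.4] [0.6683 0.2147 0.    ]
deck 0.76 [251.  414.4] [ 0.5426 -0.1608  0.04  ]
mill 0.56 [197.3 397. ] [ 0.6721 -0.1363  0.    ]
bowl 0.71 [322.2 330.2] [0.3971 0.0185 0.    ]
jar 0.57 [201.8 448.8] [ 0.6607 -0.2531  0.  
[... 330 characters left out ...]
-0.2328, -0.2407],
       [ 0.0185,  0.7523,  0.6586,  0.8732],
       [ 0.    ,  0.    ,  0.    ,  1.    ]])}
track 0.73 [278.3 284.1] [ 0.5526 -0.0264 -0.    ]
pocket 0.59 [262.1 218.7] [ 0.5451 -0.1596  0.075 ]
pocket 0.56 [188.3 391.8] [0.4038 0.2779 0.075 ]
pointer 0.73 [309.8 227.6] [ 0.6418 -0.1629  0.036 ]
mark 0.84 [345.3 415.4] [0.7989 0.1688 0.    ]
mark 0.66 [297.6 407.3] [0.6786 0.2055 0.    ]
mark 0.22 [280.5 285. ] [ 0.5596 -0.0263  0.    ]
mill 0.93 [333.2 252.3] [ 0.6823 -0.1249  0.    ]
bowl 0.95 [230.1 285.7] [0.3975 0.0186 0.    ]
jar 0.91 [342.  182.6] [ 0.6665 -0.2573  0.    ]
mug 0.63 [331.3 347.4] [0.7295 0.0548 0.    ]
pepper 0.91 [186.6 387.7] [0.2993 0.3193 0.    ]
```

View pics/top.png

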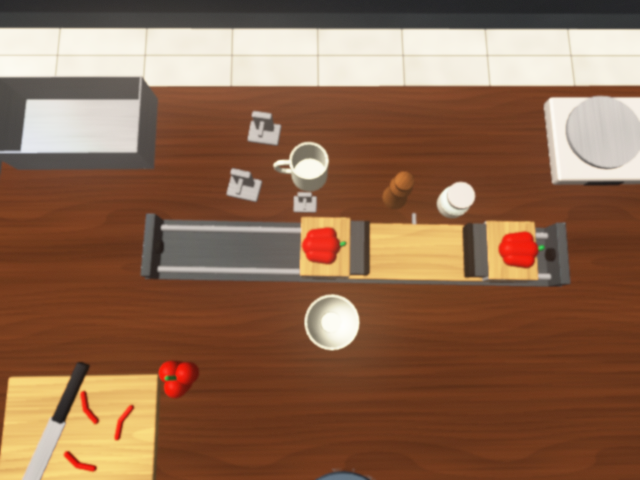

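View pics/scene.png

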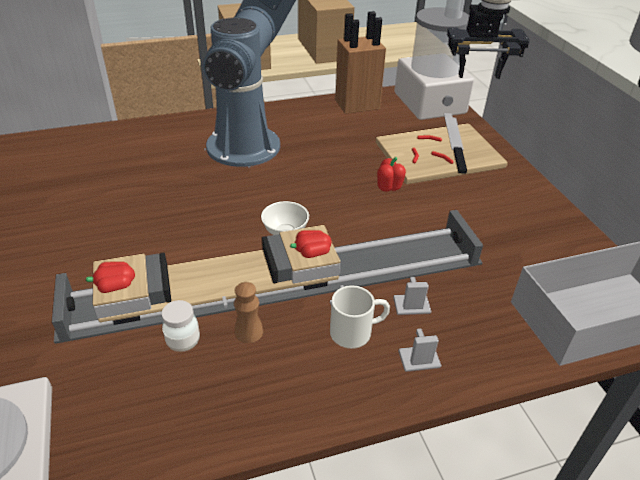

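The top view shows three look-alike posts: (203,304) by the track, (185,243), and (128,264) (row, column). The one at (203,304) is the smallest and the only one beside the rails, so it should be the mark. I'll confirm this in a crop.

```bash
cat >> h.py <<'E'
def reds(c):
    h=cv2.cvtColor(c['img'],cv2.COLOR_RGB2HSV)
    m=((h[...,0]<6)|(h[...,0]>174))&(h[...,1]>190)&(h[...,2]>110)
    n,_,st,ce=cv2.connectedComponentsWithStats(m.astype(np.uint8))
    o=[]
    for i in range(1,n):
        if st[i,4]>150:
            p=at(c,ce[i][::-1],.09)
            if p[0]>.45: o.append((int(st[i,4]),p))
    return o
E
python3 - <<'E'
from h import *
np.set_printoptions(precision=4,suppress=True)
c=capture('top');r=c['img'][110:235,220:440]
d=dict(img=cv2.resize(r,None,fx=3.6,fy=3.6,interpolation=cv2.INTER_CUBIC));save('crop',d)
t=trace('top','track')
for k in t[:1]:
    m=k['pixels'];ys,xs=np.nonzero(m)
    for f,nm in((np.max,'near'),(np.min,'far')):
        cols=np.arange(170,290 if nm=='far' else 540,5);pts=np.array([at(c,(f(ys[xs==x]),x),0.0) for x in cols if (xs==x).any()])
        q=cv2.fitLine(pts[:,:2].astype(np.float32),cv2.DIST_HUBER,0,.01,.01).ravel();print(nm,q,np.degrees(np.arctan2(q[0],q[1])))
    print(k['bbox'])
for n in('top','scene'):
    c=capture(n);print(n,reds(c))
    for t in trace(n,'mark')[:4]: print('mark',round(t['p'],2),t['bbox'],t['pixels'].sum())
    print([ (round(l['p'],2),np.round(l['point'],1)) for l in landmark_of(n,'bumper_left')+landmark_of(n,'bumper_right')])
E
```

```text
near [ 0.0304  0.9995  0.4819 -0.0323] 1.7448171
far [0.0322 0.9995 0.6206 0.2629] 1.8475773
[141.3, 213.5, 427.0, 70.8]
top [(984, array([0.5483, 0.0375, 0.09  ])), (1036, array([ 0.536 , -0.3604,  0.09  ]))]
mark 0.67 [248.0, 113.6, 33.1, 31.8] 817
mark 0.66 [229.3, 168.0, 31.7, 34.4] 808
mark 0.65 [293.1, 192.9, 23.1, 21.7] 410Traceback (most recent call last):
  File "<stdin>", line 15, in <module>
ValueError: it knows: bowl, deck, jar, mark, mill, mug, pepper, pocket, pointer, track
```

View pics/crop.png

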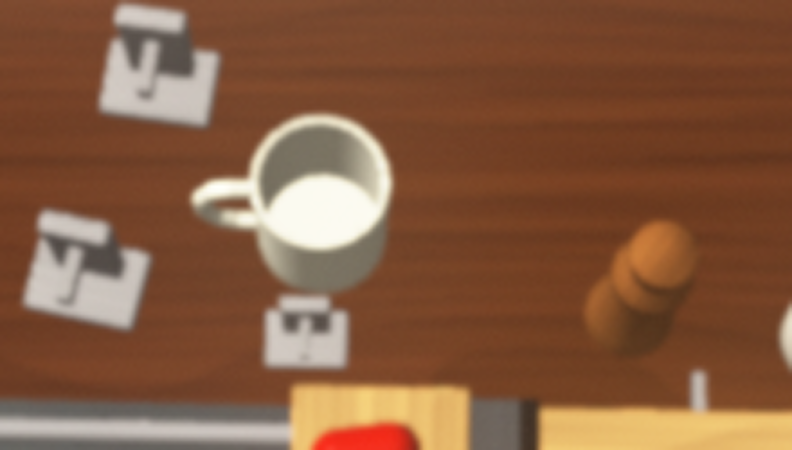

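The crop shows the smallest post at crop (265–348, 296–367), with its tongue at column 306. It covers about 410 px against about 810 px for the other two, so it is the mark. The pointer fin is at crop column 699. Moving above the gap now.

```bash
python3 -m jog '[{"roll":-0.135},{"roll":-0.135},{"tx":-2.2,"ty":-4.3},{"tx":-2.2,"ty":-4.3},{"tx":-2.2,"ty":-4.3},{"tx":-2.2,"ty":-4.3},{"tx":-2.2,"ty":-4.3},{"tx":-2.2,"ty":-4.3}]'
python3 -m jog '[{"tx":-2.2,"ty":-4.3},{"tx":-2.2,"ty":-4.3},{"tx":-2.2,"ty":-4.3},{"tx":-2.2,"ty":-4.3},{"tx":-2.2,"ty":-4.3},{"tx":-2.2,"ty":-4.3},{"tx":-2.2,"ty":-4.3},{"tx":-2.2,"ty":-4.3}]'
python3 - <<'E'
from h import *
np.set_printoptions(precision=4,suppress=True)
s=read_state();print(s['time_s'],s['position'],s['tcp_rot'])
c=capture('top');save('t2',c);print(reds(c))
a=at(c,(206,305.0),.036);b=at(c,(214,414.2),.036);u=np.array([.031,.9995,0]);print(a,b,(a-b)@u)
c=capture('scene');save('s2',c);print(reds(c), proj(c,a),proj(c,b))
d=dict(img=np.hstack([cv2.resize(cv2.imread('pics/t2.png'),(400,300)),cv2.resize(cv2.imread('pics/s2.png'),(400,300))])[...,::-1].copy());save('both2',d)
E
```

```text
1.3 [0.1857 0.5967 0.2416] [[-0.9548  0.2973  0.    ]
 [ 0.2973  0.9548  0.    ]
 [-0.      0.     -1.    ]]
[(984, array([0.5484, 0.0375, 0.09  ])), (1037, array([ 0.536 , -0.3604,  0.09  ]))]
[0.6438 0.07   0.036 ] [ 0.6241 -0.1652  0.036 ] 0.23571118812143993
[] [286.8224 341.2815] [303.6151 224.7087]$[0]: bad value
$[0]: bad value
```

View pics/both2.png

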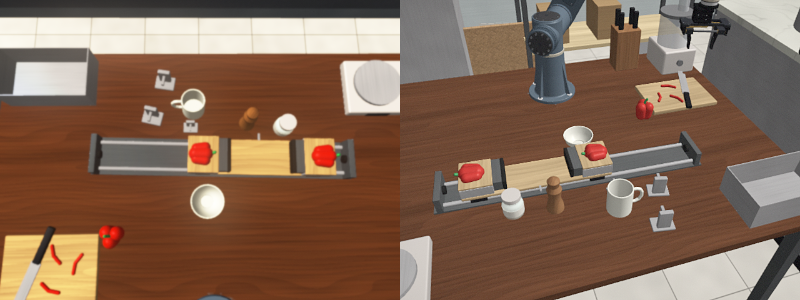

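Neither picture shows any change: the rows were refused, probably because every row needs all five keys.

```bash
python3 -m jog '[{"tx":0,"ty":0,"tz":0,"roll":-0.135,"jaw":1},{"tx":0,"ty":0,"tz":0,"roll":-0.135,"jaw":1},{"tx":-2.2,"ty":-4.3,"tz":0,"roll":0,"jaw":1},{"tx":-2.2,"ty":-4.3,"tz":0,"roll":0,"jaw":1},{"tx":-2.2,"ty":-4.3,"tz":0,"roll":0,"jaw":1},{"tx":-2.2,"ty":-4.3,"tz":0,"roll":0,"jaw":1},{"tx":-2.2,"ty":-4.3,"tz":0,"roll":0,"jaw":1},{"tx":-2.2,"ty":-4.3,"tz":0,"roll":0,"jaw":1}]'
```

```text
time_s: 2.2
position: [0.3101, 0.3331, 0.2418]
tcp_rot: [[-1.0, 0.031, 0.001], [0.031, 1.0, 0.0], [-0.001, 0.001, -1.0]]
force: [0.9, 0.5, 0.2]
opening: 1.001
grasp_force: 0.0
```

```bash
python3 -m jog '[{"tx":-2.25,"ty":-4.43,"tz":0,"roll":0,"jaw":1},{"tx":-2.25,"ty":-4.43,"tz":0,"roll":0,"jaw":1},{"tx":-2.25,"ty":-4.43,"tz":0,"roll":0,"jaw":1},{"tx":-2.25,"ty":-4.43,"tz":0,"roll":0,"jaw":1},{"tx":-2.25,"ty":-4.43,"tz":0,"roll":0,"jaw":1},{"tx":-2.25,"ty":-4.43,"tz":0,"roll":0,"jaw":1},{"tx":-2.25,"ty":-4.43,"tz":0,"roll":0,"jaw":1},{"tx":-2.25,"ty":-4.43,"tz":0,"roll":0,"jaw":1}]'
python3 -m jog '[{"tx":-2.25,"ty":-4.43,"tz":0,"roll":0,"jaw":1},{"tx":-2.25,"ty":-4.43,"tz":0,"roll":0,"jaw":1},{"tx":-2.25,"ty":-4.43,"tz":0,"roll":0,"jaw":1},{"tx":0,"ty":0,"tz":3,"roll":0,"jaw":1},{"tx":0,"ty":0,"tz":3,"roll":0,"jaw":1},{"tx":0,"ty":0,"tz":0,"roll":0,"jaw":1}]'
python3 - <<'E'
from h import *
np.set_printoptions(precision=4,suppress=True)
s=read_state();print(s['time_s'],s['position'],s['force'])
c=capture('top');save('t3',c);print(reds(c))
c=capture('scene');save('s3',c);print(reds(c))
d=dict(img=np.hstack([cv2.imread('pics/t3.png')[150:450,120:520],cv2.imread('pics/s3.png')[130:430,20:420]])[...,::-1].copy());save('both3',d)
E
```

```text
time_s: 3.0
position: [0.4788, -0.0274, 0.2419]
tcp_rot: [[-0.999, 0.033, 0.001], [0.033, 0.999, 0.0], [-0.001, 0.0, -1.0]]
force: [1.2, 1.0, 0.2]
opening: 0.999
grasp_force: 0.0
time_s: 3.6
position: [0.5386, -0.1595, 0.1779]
tcp_rot: [[-0.999, 0.033, -0.008], [0.033, 0.999, 0.004], [0.008, 0.004, -1.0]]
force: [-0.9, 0.7, -0.1]
opening: 1.0
grasp_force: 0.0
3.6 [ 0.5386 -0.1595  0.1779] [-0.8636  0.6958 -0.0852]
[(932, array([0.5502, 0.0364, 0.09  ]))]
[]
```

View pics/both3.png

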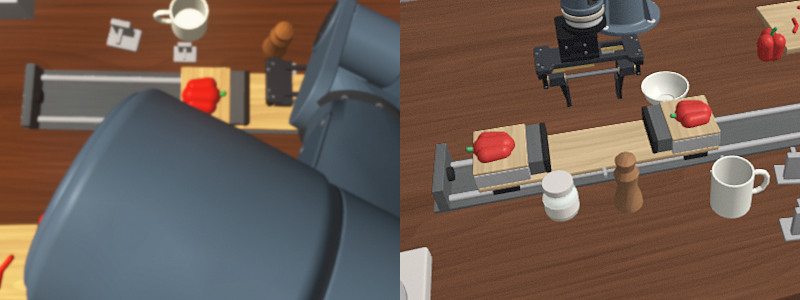

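The top view now shows only the left pepper half (near (245,322)), because the arm hides the rest. The scene view shows both halves and the fingers above the gap. I'll descend and set up tracking from the red blobs in the scene camera.

```bash
python3 -m jog '[{"tx":-0.3,"ty":-0.3,"tz":3.4,"roll":0,"jaw":1},{"tx":0,"ty":0,"tz":3.4,"roll":0,"jaw":1},{"tx":0,"ty":0,"tz":3.4,"roll":0,"jaw":1},{"tx":0,"ty":0,"tz":0,"roll":0,"jaw":1}]'
cat >> h.py <<'E'
U=np.array([.031,.9995,0])
def blobs(c):
    a=c['img'].astype(int); m=(a[...,0]>90)&(a[...,1]<.45*a[...,0])&(a[...,2]<.45*a[...,0])
    m=cv2.morphologyEx(m.astype(np.uint8),cv2.MORPH_OPEN,np.ones((3,3)))
    n,_,st,ce=cv2.connectedComponentsWithStats(m)
    return [(int(st[i,4]),*[float(round(v,4)) for v in (lambda p:(p[0],p@U))(at(c,ce[i][::-1],.09))]) for i in range(1,n) if st[i,4]>200]
def where(c,n):  # displacement of shuttle from start
    import os
    ref=dict(c);ref['img']=cv2.imread(f'pics/{n}.png')[...,::-1]
    B=[b for b in blobs(ref) if .5<b[1]<.6];o=[]
    for b in blobs(c):
        if not .5<b[1]<.6: continue
        for r in B:
            d=b[2]-r[2]
            if -.03<d<.33 and abs(b[0]/r[0]-1)<.3: o.append((round(d*1000,1),b[0],r[0]))
    return o
def look(n='scene'):
    c=capture(n); return where(c,n),c
E
python3 - <<'E'
from h import *
np.set_printoptions(precision=4,suppress=True)
s=read_state();print(s['time_s'],s['position'],s['position']@U,s['force'])
o,c=look();print(o,blobs(c))
o,c=look('top');print(o,blobs(c))
E
```

```text
time_s: 4.1
position: [0.5428, -0.1621, 0.0777]
tcp_rot: [[-1.0, 0.031, -0.005], [0.031, 1.0, 0.003], [0.005, 0.002, -1.0]]
force: [-0.2, 0.3, 1.3]
opening: 1.003
grasp_force: 0.0
4.1 [ 0.5428 -0.1621  0.0777] -0.14523906046729798 [-0.1908  0.2643  1.2878]
[(0.2, 750, 752), (-0.1, 974, 980)] [(685, 0.3742, 0.2954), (750, 0.5572, 0.0517), (974, 0.5447, -0.3454)]
[] [(1158, 0.2987, 0.3195)]
```

Tracking is sub-millimetre. The target displacement is about 236 mm from the start. I push with the tool at a steady 50 mm/s, so the shuttle should spring off at about 100 mm/s.

```bash
python3 -m jog '[{"tx":0,"ty":1.8,"tz":0,"roll":0,"jaw":1},{"tx":0,"ty":1.7,"tz":0,"roll":0,"jaw":1},{"tx":0,"ty":0.5,"tz":0,"roll":0,"jaw":1},{"tx":0,"ty":0.5,"tz":0,"roll":0,"jaw":1},{"tx":0,"ty":0.5,"tz":0,"roll":0,"jaw":1},{"tx":0,"ty":0.5,"tz":0,"roll":0,"jaw":1},{"tx":0,"ty":0.5,"tz":0,"roll":0,"jaw":1},{"tx":0,"ty":0.5,"tz":0,"roll":0,"jaw":1}]'
python3 -m jog '[{"tx":0,"ty":0.5,"tz":0,"roll":0,"jaw":1},{"tx":0,"ty":0.5,"tz":0,"roll":0,"jaw":1},{"tx":0,"ty":0.5,"tz":0,"roll":0,"jaw":1},{"tx":0,"ty":0.5,"tz":0,"roll":0,"jaw":1}]'
python3 - <<'E'
from h import *
for i in range(3):
    s=read_state();o,c=look();print(s['time_s'],s['position']@U*1000+145.1,s['force'],o)
E
```

```text
time_s: 5.0
position: [0.5465, -0.0983, 0.0795]
tcp_rot: [[-0.999, 0.032, 0.0], [0.032, 0.999, -0.0], [-0.0, -0.0, -1.0]]
force: [0.5, -1.2, 0.8]
opening: 1.001
grasp_force: 0.4
time_s: 5.4
position: [0.5468, -0.0779, 0.0794]
tcp_rot: [[-0.999, 0.032, -0.0], [0.032, 0.999, 0.0], [0.0, 0.0, -1.0]]
force: [-0.9, 0.7, 0.3]
opening: 1.002
grasp_force: 0.0
5.4 84.17890269142714 [-0.85876162  0.68768611  0.25013591] [(34.5, 741, 752), (34.3, 951, 980)]
5.45 84.98655505851829 [-0.35995509  0.79748767 -0.37447692] [(39.0, 735, 752), (38.9, 943, 980)]
5.5 84.60819400050534 [0.1735552  0.16186192 0.33433981] [(43.7, 738, 752), (43.6, 939, 980)]
```

```bash
python3 -m jog '[{"tx":0,"ty":0.6,"tz":0,"roll":0,"jaw":1},{"tx":0,"ty":0.6,"tz":0,"roll":0,"jaw":1},{"tx":0,"ty":0.6,"tz":0,"roll":0,"jaw":1},{"tx":0,"ty":0.6,"tz":0,"roll":0,"jaw":1},{"tx":0,"ty":0.6,"tz":0,"roll":0,"jaw":1},{"tx":0,"ty":0.6,"tz":0,"roll":0,"jaw":1},{"tx":0,"ty":0.6,"tz":0,"roll":0,"jaw":1},{"tx":0,"ty":0.6,"tz":0,"roll":0,"jaw":1}]'
python3 - <<'E'
from h import *
for i in range(3):
    s=read_state();o,c=look();print(s['time_s'],s['position']@U*1000+145.1,s['force'],o)
E
```

```text
time_s: 6.35
position: [0.5485, -0.0299, 0.0796]
tcp_rot: [[-0.999, 0.032, 0.0], [0.032, 0.999, -0.0], [-0.0, -0.0, -1.0]]
force: [-0.4, -0.7, 0.3]
opening: 1.003
grasp_force: 0.0
6.35 132.24749073117167 [-0.3889258  -0.73919781  0.28895262] [(114.4, 712, 752), (113.9, 895, 980)]
6.4 133.10000537204056 [-0.07270876  0.42566277 -0.36921435] [(117.8, 716, 752), (117.8, 907, 980)]
6.45 132.58364639360988 [-0.06532631  0.42055256 -0.01662659] [(121.4, 708, 752), (121.6, 901, 980)]
```

```bash
python3 -m jog '[{"tx":0,"ty":0.25,"tz":0,"roll":0,"jaw":1},{"tx":0,"ty":0.25,"tz":0,"roll":0,"jaw":1},{"tx":0,"ty":0.25,"tz":0,"roll":0,"jaw":1},{"tx":0,"ty":0.25,"tz":0,"roll":0,"jaw":1},{"tx":0,"ty":0.25,"tz":0,"roll":0,"jaw":1},{"tx":0,"ty":0.25,"tz":0,"roll":0,"jaw":1},{"tx":0,"ty":0.25,"tz":0,"roll":0,"jaw":1}]' | head -2
python3 - <<'E'
from h import *
for i in range(2):
    s=read_state();o,c=look();print(s['time_s'],s['position']@U*1000+145.1,s['force'],o)
c=cv2.imread('pics/scene.png')
E
```

```text
time_s: 7.2
position: [0.5491, -0.0127, 0.0796]
7.2 149.43094956412835 [-0.48274462  1.00155483  0.31509033] [(171.4, 683, 752), (171.3, 870, 980)]
7.25 149.7555417593164 [ 0.29452762 -0.39036483  0.83947053] [(174.1, 680, 752), (174.1, 860, 980)]
```

Measured: 174 mm at 7.25 s, with speed about 59 mm/s, which matches the drag model. I now brake with the tool at about half the shuttle's speed, meeting the right bumper at about 219 mm.

```bash
python3 -m jog '[{"tx":0,"ty":0.26,"tz":0,"roll":0,"jaw":1},{"tx":0,"ty":0.26,"tz":0,"roll":0,"jaw":1},{"tx":0,"ty":0.26,"tz":0,"roll":0,"jaw":1},{"tx":0,"ty":0.26,"tz":0,"roll":0,"jaw":1},{"tx":0,"ty":0.26,"tz":0,"roll":0,"jaw":1},{"tx":0,"ty":0.26,"tz":0,"roll":0,"jaw":1},{"tx":0,"ty":0.26,"tz":0,"roll":0,"jaw":1},{"tx":0,"ty":0.26,"tz":0,"roll":0,"jaw":1}]' | head -2
python3 -m jog '[{"tx":0,"ty":0.26,"tz":0,"roll":0,"jaw":1},{"tx":0,"ty":0.26,"tz":0,"roll":0,"jaw":1},{"tx":0,"ty":0.26,"tz":0,"roll":0,"jaw":1},{"tx":0,"ty":0.26,"tz":0,"roll":0,"jaw":1},{"tx":0,"ty":0.26,"tz":0,"roll":0,"jaw":1},{"tx":0,"ty":0.26,"tz":0,"roll":0,"jaw":1},{"tx":0,"ty":0.26,"tz":0,"roll":0,"jaw":1},{"tx":0,"ty":0.26,"tz":0,"roll":0,"jaw":1}]' | head -2
python3 - <<'E'
from h import *
for i in range(3):
    s=read_state();o,c=look();print(s['time_s'],s['position']@U*1000+145.1,s['force'],o)
E
```

```text
time_s: 8.1
position: [0.5497, 0.0081, 0.0796]
time_s: 8.9
position: [0.5504, 0.0288, 0.0796]
8.9 190.98272249338444 [-0.0418342   0.74349964  0.55400154] [(229.9, 659, 752), (230.1, 848, 980)]
8.95 191.34854633000748 [-0.21096234 -0.78223527 -0.21580479] [(229.8, 659, 752), (230.2, 850, 980)]
9.0 191.1394248496832 [-0.57360696  0.90698612 -0.70849363] [(230.1, 654, 752), (230.3, 849, 980)]
```

At rest at 230 mm, about 6 mm short of the mark and well inside tolerance. I'll lift straight out and check.

```bash
python3 -m jog '[{"tx":0,"ty":1,"tz":-1,"roll":0,"jaw":1},{"tx":0,"ty":1,"tz":-3,"roll":0,"jaw":1},{"tx":0,"ty":0,"tz":-4.5,"roll":0,"jaw":1},{"tx":0,"ty":0,"tz":-4.5,"roll":0,"jaw":1},{"tx":0,"ty":0,"tz":-4,"roll":0,"jaw":1},{"tx":0,"ty":0,"tz":0,"roll":0,"jaw":1}]' | head -2
python3 - <<'E'
from h import *
for i in range(2):
    s=read_state();o,c=look();print(s['time_s'],s['position'],s['force'],o)
E
python3 -m jog '[{"tx":1,"ty":4.5,"tz":0,"roll":0,"jaw":1},{"tx":1,"ty":4.5,"tz":0,"roll":0,"jaw":1},{"tx":1,"ty":4.5,"tz":0,"roll":0,"jaw":1},{"tx":1,"ty":4.5,"tz":0,"roll":0,"jaw":1},{"tx":1,"ty":4.5,"tz":0,"roll":0,"jaw":1},{"tx":1,"ty":4.5,"tz":0,"roll":0,"jaw":1},{"tx":1,"ty":4.5,"tz":0,"roll":0,"jaw":1},{"tx":1,"ty":4.5,"tz":0,"roll":0,"jaw":1}]' | head -2
python3 -m jog '[{"tx":0,"ty":0,"tz":0,"roll":0,"jaw":1},{"tx":0,"ty":0,"tz":0,"roll":0,"jaw":1},{"tx":0,"ty":0,"tz":0,"roll":0,"jaw":1},{"tx":0,"ty":0,"tz":0,"roll":0,"jaw":1},{"tx":0,"ty":0,"tz":0,"roll":0,"jaw":1},{"tx":0,"ty":0,"tz":0,"roll":0,"jaw":1},{"tx":0,"ty":0,"tz":0,"roll":0,"jaw":1},{"tx":0,"ty":0,"tz":0,"roll":0,"jaw":1}]' | head -2
python3 - <<'E'
from h import *
s=read_state();o,c=look();print(s['time_s'],s['force'],o)
c=capture('top');save('t5',c)
save('crop5',dict(img=cv2.resize(c['img'][150:260,220:400],None,fx=4,fy=4,interpolation=cv2.INTER_CUBIC)))
E
```

```text
time_s: 9.65
position: [0.5547, 0.049, 0.2565]
9.65 [0.55468542 0.04902486 0.25651072] [ 0.3920333  -0.18158947  0.84389055] [(230.9, 653, 752), (231.5, 844, 980)]
9.7 [0.55283895 0.04907274 0.25355375] [ 0.38518755  0.31773426 -0.63346891] [(231.1, 660, 752), (231.5, 845, 980)]
time_s: 10.55
position: [0.4805, 0.4123, 0.2472]
time_s: 11.35
position: [0.4827, 0.4107, 0.2497]
11.35 [-0.11550071 -0.56220283  0.4607074 ] [(231.1, 656, 752), (231.4, 844, 980)]
```

View pics/crop5.png

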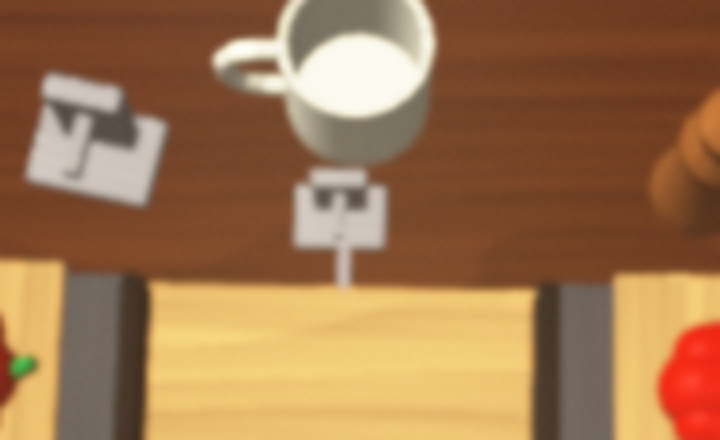

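The crop shows the pointer fin (column 343) level with the tongue (column 341), under 2 mm apart. The shuttle is still and untouched. I'll wait out the three seconds and then hand in.

```bash
python3 -m jog '[{"tx":0,"ty":0,"tz":0,"roll":0,"jaw":1},{"tx":0,"ty":0,"tz":0,"roll":0,"jaw":1},{"tx":0,"ty":0,"tz":0,"roll":0,"jaw":1},{"tx":0,"ty":0,"tz":0,"roll":0,"jaw":1},{"tx":0,"ty":0,"tz":0,"roll":0,"jaw":1},{"tx":0,"ty":0,"tz":0,"roll":0,"jaw":1},{"tx":0,"ty":0,"tz":0,"roll":0,"jaw":1},{"tx":0,"ty":0,"tz":0,"roll":0,"jaw":1}]' | head -1
python3 -m jog '[{"tx":0,"ty":0,"tz":0,"roll":0,"jaw":1},{"tx":0,"ty":0,"tz":0,"roll":0,"jaw":1},{"tx":0,"ty":0,"tz":0,"roll":0,"jaw":1},{"tx":0,"ty":0,"tz":0,"roll":0,"jaw":1},{"tx":0,"ty":0,"tz":0,"roll":0,"jaw":1},{"tx":0,"ty":0,"tz":0,"roll":0,"jaw":1},{"tx":0,"ty":0,"tz":0,"roll":0,"jaw":1},{"tx":0,"ty":0,"tz":0,"roll":0,"jaw":1}]' | head -1
python3 -m jog '[{"tx":0,"ty":0,"tz":0,"roll":0,"jaw":1},{"tx":0,"ty":0,"tz":0,"roll":0,"jaw":1},{"tx":0,"ty":0,"tz":0,"roll":0,"jaw":1},{"tx":0,"ty":0,"tz":0,"roll":0,"jaw":1},{"tx":0,"ty":0,"tz":0,"roll":0,"jaw":1},{"tx":0,"ty":0,"tz":0,"roll":0,"jaw":1},{"tx":0,"ty":0,"tz":0,"roll":0,"jaw":1},{"tx":0,"ty":0,"tz":0,"roll":0,"jaw":1}]' | head -1
python3 - <<'E'
from h import *
o,c=look();print(o)
print(hand_in())
E
```

```text
time_s: 12.25
time_s: 13.05
time_s: 13.85
[(231.0, 653, 752), (231.4, 846, 980)]
the job is handed in; nothing more can be done
None
```

The job is handed in: the shuttle came to rest with its pointer within about 2 mm of the marker post's tongue and stayed there untouched for over 4 s, with about 14 s of the 40 s used.

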